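# Index the setting stand to the red-dot notch

## Task

On the jeweller's indexing stand, press the black dished plunger pad down with your fingertips and, keeping it in, turn the table by one notch to the neighbouring notch with the red dot (not the yellow one). Then let the plunger come all the way back up so that its key locks in that notch, and move clear. Lift nothing: leave the copper blank in its nest and the hammer, steel block and amber jar where they are.

Things in the scene. Friction and masses are not known exactly. Their poses are not given: they have to be found in the camera images.
- stand_centre (a point): The indexing stand: blue round base 196 mm across, fixed to the bench; on it a level fixed steel index ring 218 mm across (top at z = 50 mm, 8 mm thick) with eight open notches in its rim, 45 degrees apart. Above the ring turns an aluminium table 120 mm across with one radial arm that carries the plunger. This point lies on the vertical turning axis at the height of the table's top (z = 66 mm); the table turns on this axis and bears the blank in its middle.
- turntable (a joint): Angle of the table about the vertical axis through stand_centre, rad: 0 at the start (locked in its present notch), positive anticlockwise seen from above; neighbouring notches at +0.785 and -0.785, stops at +-1.25. Friction about 0.10 N m keeps it where it is left, but it is locked while the plunger is up in a notch.
- plunger (a joint): How far the spring plunger is pressed down, m: 0 fully up, 0.011 at its bottom stop. Spring 4.5 N at 0, 7.8 N at the bottom. The key below the arm clears the ring when pressed more than about 0.007; let go between notches it stops against the underside of the ring at about 0.007 and slips up to 0 once turned to within about 3 mm of a notch's middle. At rest in a notch the table has about 2 mm of play at the rim either way.
- pad (a point): Centre of the floor of the plunger's dished pad: a black cup open upward, 60 mm across outside, 52 mm inside, its rim 12 mm above the floor. 128 mm from the turning axis, on the table's arm; floor at z = 85 mm when up, sinks as the plunger is pressed. Closed fingertips fit inside, press on the floor and push the rim from within to turn the table.
- key (a point): Point on the table under the arm, 81 mm from the turning axis in the direction of the pad, at z = 50 mm: it turns with the table (not with the plunger's stroke) and lies straight over a dot when the plunger stands at that dot's notch.
- red_dot: Red dot, 14 mm across, 1 mm thick, painted on the fixed ring 81 mm from the turning axis, just inside the wanted notch. It is one notch (45 degrees) from the plunger's start, to one side or the other. Origin at its centre.
- yellow_dot: Yellow dot, the same size, at the neighbouring notch on the other side: not wanted.
- blank: Copper blank, 38 mm across and 18 mm high, loose in the 47 mm across, 6 mm high ring of brass lugs in the middle of the table, riding with it. Origin at the centre of its underside, z = 66 mm. Not to be lifted.
- hammer: Loose bench hammer, 240 mm long, lying beside the stand. Origin under its middle.
- block: Loose steel bench block, 70 x 70 x 22 mm, beside the stand. Origin at the centre of its underside.
- jar: Loose amber glass jar with white cap, 48 mm across, 60 mm high, beside the stand. Origin at the centre of its underside.

How it is judged (in metres and radians):
On the way, in this order (a step that is already met when the one before it is completed fails the run):
1. the plunger is pressed in, clear of its first notch (value of joint plunger above 0.005 m and horizontal distance between key and red_dot above 0.046 m), for 0.1 s.
2. the table has been turned part of the way to the red dot with the plunger in (value of joint plunger above 0.005 m and horizontal distance between key and red_dot below 0.044 m), for 0.05 s.
At the end, for the whole second after the job is handed in: The plunger is back up (within 2 mm) and locked in the red-dot notch (key within 4 mm of the dot), the table at rest; the blank is still in its nest and the hammer, block and jar are within 15 mm of where they started (horizontal distance between key and red_dot below 0.004 m and value of joint plunger below 0.002 m and velocity of joint turntable between -0.05 and 0.05 rad/s and distance of each of hammer, block, jar from where it was at the start of the episode below 0.015 m and height (world z) of blank below 0.071 m and horizontal distance between blank and stand_centre below 0.008 m); the robot touches nothing.
It fails at once if the hammer is moved more than 15 mm from its place (distance of hammer from where it was at the start of the episode above 0.015 m).
It fails at once if the steel block is moved more than 15 mm from its place (distance of block from where it was at the start of the episode above 0.015 m).
It fails at once if the amber jar is moved more than 15 mm from its place (distance of jar from where it was at the start of the episode above 0.015 m).
It fails at once if the copper blank is lifted out of its nest (more than 5 mm) or carried off (height (world z) of blank above 0.071 m or horizontal distance between blank and stand_centre above 0.008 m).
It also fails if it takes over 42 s, if anything falls off the work surface, if the arm or the gripper's body presses on something with over 40 N, if the wrist force passes 120 N, or if a joint passes its speed limit or range.

## Robot

A 6-joint arm with a two-finger parallel gripper is mounted at the origin on the work surface. World frame = base frame: x ahead of the robot, y to its left, z up, the work surface at z = 0. Lengths are in mm, angles in rad, forces in N, time in s.
With the tool pointing down it reaches from about 325 to 775 mm from the base axis. Payload 9.3 kg.
Tool frame: the origin (TCP) lies midway between the tips of the shut fingers; the grasp point (between the pads) lies 19 mm behind it (robot.grasp_offset is the distance from the TCP to the grasp point, in mm); z points along the fingers, y is the line along which they close (so a half turn about z gives the same grasp; the last joint's range is limited). The gripper opens to 85 mm and grips with 20 to 120 N. Pads are 22 mm wide; open, the fingers measure 114 mm over their backs; the gripper's body (76 mm by 85 mm) begins 54 mm behind the grasp point. The pads swing forward as they close: fully open they stand 13 mm farther back than shut.
Start: joints at [1.07, 0.259, 0.021, 1.334, 0, 1.418], TCP at [187.458, 517.065, 203.479] pointing down, gripper open.
Joint ranges: [-3.04, 3.04], [-0.91, 1.82], [-1.04, 1.36], [-1.92, 1.95], [-1.52, 1.45], [-3.14, 3.14]. Speed limits (rad/s): [2.22, 2.22, 2.79, 3.14, 3.14, 3.14].

## Interface

Orientations are given as a unit quaternion [x, y, z, w].
In Python, from plant import sensors, snapshot, get_calibration, ticket, robot gives the robot as it stands.
- The arm moves only by the tool send_rows, never from a script. Its argument "rows" is one flat list of numbers, 5 for each row, row after row: the gripper's target within -1 to 1 (fully open at 1, half-way at 0, shut at -1), then the shift along the tool's x, y, z in mm, then the turn about the tool's z in degrees. A call has 1 to 10 rows; each row is the pose to reach, as a shift and turn from the pose commanded when the call began, along the tool's axes at that moment; what a row does not reach only later rows make up. A row lasts 1/10 s, in which the tool goes at most 50 mm and 8.59 degrees, less where a joint would pass 70% of its speed; a pose out of reach is approached as far as the arm can. A call with a gripper value outside its range is refused whole. The fingers move at their own pace and stop on an object; "squeeze" is the grip in N (left out, the last holds). Time passes only in rows, so rows that repeat a pose let the fingers close. It gives the time, the measured TCP pose, the force, the opening and the grip force at its end, in the units of the state.
- sensors.get_state(): the state, without advancing time (a new reading comes with each control period).
- snapshot(name): name is "side" or "top" or "wrist"; returns the picture (480x640x3 uint8, red, green, blue); there is no depth.
- get_calibration(name): a dict with "camera_matrix" (3x3 intrinsics, pixels), "rvec" (rotation vector, rad) and "tvec" (3), from world to camera coordinates, as OpenCV has them; the wrist camera has in their place "mount" (4x4, takes a point from camera to tool coordinates, whose origin is the TCP and whose axes are the flange's). Camera axes: x right, y down, z forward; pixel columns grow to the right and rows downward; lengths in mm; the calibration is good to about 2 mm. A picture is of the moment at which its call begins: read the wrist's pose just before it. get_calibration takes no time and is no camera call.
- ticket.close_job(): hands the job in; it is judged then, once.
The state is a dict: "t": time; "q": joint angles; "qd": joint speeds; "joint_torque": joint torques, N m; "position": TCP position; "tool_rot": TCP orientation; "ft_force": force on the tool from outside, world axes, zero at the start; "torque": the same for the moment, N m; "opening": finger opening in mm; "grip_force": force on a finger pad.
Only numpy, scipy, OpenCV 4.12 (cv2) and the standard library are available. Lean on these libraries where they do the work, as an engineer would, in place of code of your own. Each camera call takes 0.05 s, during which the arm holds its last target. There are 200 camera calls.

## Working session

There is one attempt and no reset: what is moved stays moved. The work goes in short steps, Python scripts to look and compute and a tool call to move; the robot and the scene stay as the last step left them, time stands still between calls to the robot, and variables do not carry over. Pictures are saved under pics/ and viewed, at most 10 in all, crops included, and the job is handed in when it is done.

Besides the shell and the picture viewer there is one more tool, called after "Call:" as name(argument=value, ...) on one line, values as JSON. send_rows: Moves the arm, as the interface text tells. Its arguments: {"type":"object","properties":{"rows":{"type":"array"},"squeeze":{"type":"number"}},"required":["rows"]}

```bash
mkdir -p pics
python3 - <<'E'
from plant import sensors,snapshot,get_calibration
import cv2
for n in("top","side"):
    cv2.imwrite(f"pics/{n}0.png",snapshot(n)[:,:,::-1]); c=get_calibration(n); print(n,c)
s=sensors.get_state();print(s)
E
```

```text
top {'camera_matrix': array([[608.8667344 ,   0.        , 316.72377384],
       [  0.        , 608.8667344 , 240.65339384],
       [  0.        ,   0.        ,   1.        ]]), 'rvec': array([ 2.22824126, -2.16496458,  0.07214437]), 'tvec': array([   2.37677247,  546.41651593, 1072.6132892 ])}
side {'camera_matrix': array([[511.94455368,   0.        , 326.77801355],
       [  0.        , 511.94455368, 240.47563996],
       [  0.        ,   0.        ,   1.        ]]), 'rvec': array([ 2.29254059, -0.84564687,  0.33174178]), 'tvec': array([-373.48915729,  336.98098688,  634.58217867])}
{'t': 0.1, 'q': array([ 1.07039232e+00,  2.59126662e-01,  2.08497377e-02,  1.33372356e+00,
       -2.06518844e-05,  1.41819465e+00]), 'qd': array([-0.00027592, -0.00335806,  0.00153016,  0.00104466,  0.00049147,
        0.00017684]), 'joint_torque': array([ 3.70651207e-03, -5.56693196e+01,  3.45070660e+01,  1.15681125e-02,
       -1.94023924e-04,  3.54123335e-05]), 'position': array([187.32868033, 516.80644943, 202.93642679]), 'tool_rot': array([ 1.73025944e-01,  9.84917083e-01, -5.73584427e-04, -1.83326459e-04]), 'ft_force': array([ 0.53124258, -0.02896566,  0.4145585 ]), 'torque': array([ 0.00760306, -0.02379125,  0.02832009]), 'grip_force': 0.0, 'opening': 85.85261850102427}
```

View pics/top0.png

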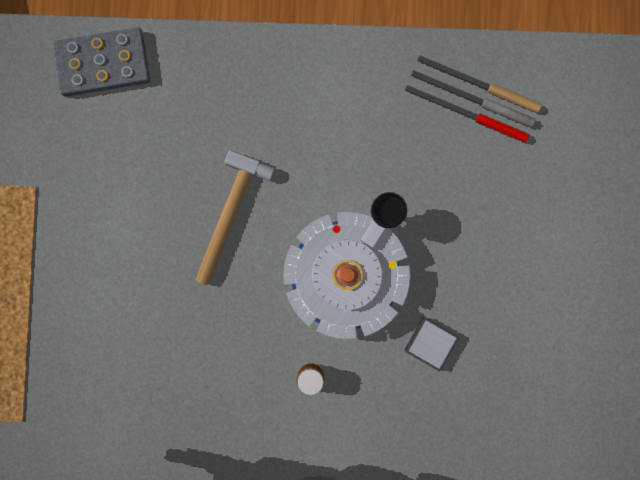

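View pics/side0.png

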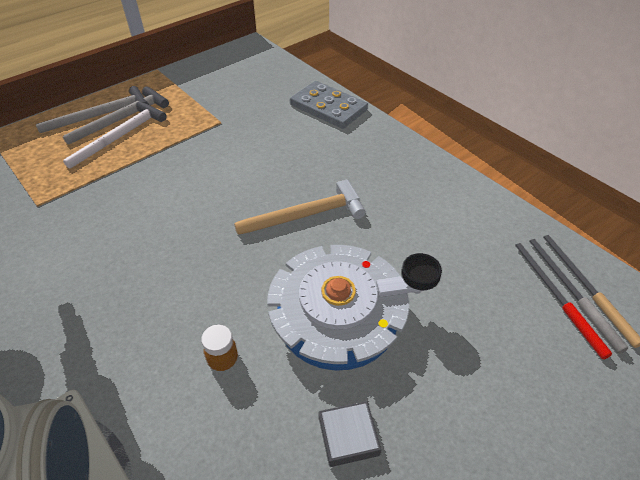

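The top view shows the pad at about (389,210), the red dot at (337,229), the yellow dot at (393,265) and the blank at (347,274). The hammer lies left of the stand, with its head at (250,165). I'll convert these to world positions.

```bash
cat > h.py <<'E'
import numpy as np,cv2
from plant import get_calibration
def px(n,u,v,z):
    c=get_calibration(n);R=cv2.Rodrigues(c["rvec"])[0];t=c["tvec"]
    d=R.T@np.linalg.inv(c["camera_matrix"])@[u,v,1];o=-R.T@t
    return (o+d*(z-o[2])/d[2])[:2]
E
python3 - <<'E'
from h import *
for n,P in dict(top=dict(pad=(389,210,97),red=(337,229,51),yel=(393,265,51),blank=(347.5,274,84),ham=(250,165,20)),side=dict(pad=(421.5,271,91),red=(366,265,51),yel=(383,324,51),blank=(338,286,84))).items():
    Q={k:px(n,*p) for k,p in P.items()}
    c=Q['blank'];print(n)
    for k in Q: d=Q[k]-c;print(k,Q[k].round(1),np.hypot(*d).round(1),np.degrees(np.arctan2(d[1],d[0])).round(1))
from scipy.spatial.transform import Rotation as Ro
from plant import sensors
print(Ro.from_quat(sensors.get_state()['tool_rot']).as_matrix().round(3))
print(get_calibration('wrist'))
E
```

```text
top
pad [595.9 -99.7] 126.2 -31.2
red [565.3 -16.1] 79.5 13.2
yel [ 505.8 -114.5] 82.1 -77.4
blank [488.  -34.3] 0.0 0.0
ham [678.  141.4] 258.9 42.8
side
pad [ 594.8 -100.2] 129.0 -30.1
red [562.8 -15.6] 82.2 14.1
yel [ 504.5 -113.5] 80.8 -74.6
blank [483.1 -35.6] 0.0 0.0
[[-0.94   0.341 -0.001]
 [ 0.341  0.94  -0.001]
 [ 0.    -0.001 -1.   ]]
{'camera_matrix': array([[333.01450765,   0.        , 318.55812151],
       [  0.        , 333.01450765, 237.54332388],
       [  0.        ,   0.        ,   1.        ]]), 'mount': array([[-1.60154708e-04, -9.56348660e-01, -2.92228020e-01,
         7.36814139e+01],
       [ 9.99999873e-01, -1.35101911e-05, -5.03833390e-04,
        -1.14712395e-01],
       [ 4.77892331e-04, -2.92228063e-01,  9.56348540e-01,
        -1.69945201e+02],
       [ 0.00000000e+00,  0.00000000e+00,  0.00000000e+00,
         1.00000000e+00]])}
```

Call:
send_rows(rows=[-1,-300,-220,0,0,-1,-300,-220,0,0,-1,-300,-220,0,0,-1,-300,-220,0,0,-1,-300,-220,0,0,-1,-300,-220,0,0,-1,-300,-220,0,0,-1,-300,-220,0,0,-1,-300,-220,0,0,-1,-300,-220,0,0])

```text
t: 1.1
position: [394.5, 207.7, 203.2]
tool_rot: [0.174, 0.985, -0.0, -0.0]
ft_force: [0.0, 0.1, -0.1]
opening: -0.0
grip_force: 0.0
```

Call:
send_rows(rows=[-1,-294,-222,0,11,-1,-294,-222,0,11,-1,-294,-222,0,11,-1,-294,-222,0,11,-1,-294,-222,0,11,-1,-294,-222,0,11,-1,-294,-222,53,11,-1,-294,-222,53,11,-1,-294,-222,53,11,-1,-294,-222,53,11])

```text
t: 2.1
position: [594.9, -99.7, 149.8]
tool_rot: [0.266, 0.964, 0.0, -0.001]
ft_force: [-1.0, 0.8, 0.0]
opening: -0.1
grip_force: 0.0
```

```bash
cat >> h.py <<'E'
from scipy.spatial.transform import Rotation as Ro
from plant import sensors,snapshot
def st():
    s=sensors.get_state();R=Ro.from_quat(s['tool_rot']).as_matrix()
    print(s['t'],s['position'].round(1),'yaw y',np.degrees(np.arctan2(R[1,1],R[0,1])).round(1),'f',s['ft_force'].round(1),s['opening'])
    return s,R
def wpx(u,v,z,s,R):
    c=get_calibration('wrist');M=c['mount']
    o=R@M[:3,3]+s['position'];d=R@M[:3,:3]@np.linalg.inv(c['camera_matrix'])@[u,v,1]
    return (o+d*(z-o[2])/d[2])[:2]
E
python3 - <<'E'
from h import *
s,R=st();cv2.imwrite('pics/w1.png',snapshot('wrist')[:,:,::-1])
E
```

```text
2.1 [594.9 -99.7 149.8] yaw y 59.1 f [-1.   0.8  0. ] -0.053852869402502106
```

View pics/w1.png

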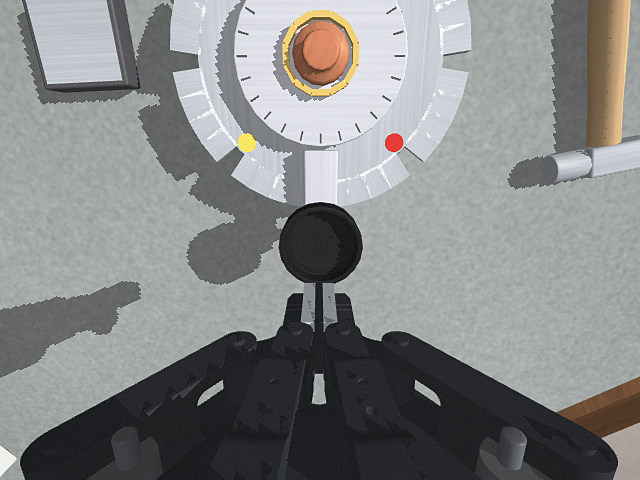

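The wrist view shows the fingertips at about (320,290), the pad rim centre at (320.5,243), the red dot at (394,143) and the yellow dot at (247,143). Both dots sit symmetric about the arm.

Run:
```python
from h import *
s,R=st()
P=wpx(320.5,243,97,s,R);r=wpx(394,143,51,s,R);y=wpx(247,143,51,s,R)
m=(r+y)/2;d=r-y;c=m+np.array([-d[1],d[0]])/2
print(P,r,y,c,np.hypot(*(r-c)),np.hypot(*(P-c)),np.degrees(np.arctan2(*(r-c)[::-1])),np.degrees(np.arctan2(*(P-c)[::-1])))
print((R.T@np.r_[P-s['position'][:2],0]))
```

```text
2.15 [595.1 -99.3 150.8] yaw y 59.2 f [0.7 0.4 0.8] -0.13849611073830218
[594.68761076 -97.5478779 ] [566.58070115 -13.87973947] [ 507.81121011 -112.24352307] [488.01406383 -33.67688575] 81.02248762154451 124.33321861401505 14.14291456912904 -30.911147346085663
[1.28210804e+00 1.31914019e+00 9.22473424e-04]
```

Call:
send_rows(rows=[-1,0,0,30,0,-1,0,0,55,0,-1,0,0,62,0,-1,0,0,66,0,-1,0,0,70,0,-1,0,0,73.5,0,-1,0,0,73.5,0,-1,0,0,73.5,0])

```text
t: 2.95
position: [595.5, -101.0, 77.5]
tool_rot: [0.267, 0.964, -0.0, 0.0]
ft_force: [0.3, 0.0, -0.8]
opening: -0.2
grip_force: 0.0
```

Run:
```python
from h import *
st();cv2.imwrite('pics/s2.png',cv2.resize(snapshot('side')[180:380,240:500,::-1],None,fx=3,fy=3))
```

```text
2.95 [ 595.5 -101.    77.5] yaw y 59.1 f [ 0.3  0.  -0.8] -0.18410467139200593
```

View pics/s2.png

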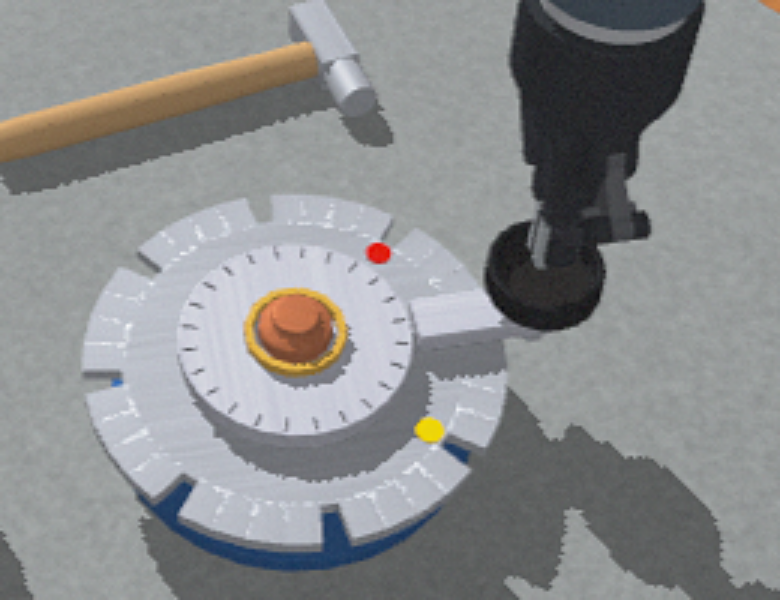

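The crop shows the closed fingertips inside the cup at about (545,255). The force reads no contact yet, so I'll go lower in small steps.

Call:
send_rows(rows=[-1,0,0,2,0,-1,0,0,2,0])

```text
t: 3.2
position: [595.2, -101.0, 74.8]
tool_rot: [0.267, 0.964, 0.0, -0.0]
ft_force: [0.0, -0.3, 0.0]
opening: 0.1
grip_force: 0.0
```

Call:
send_rows(rows=[-1,0,0,2,0,-1,0,0,2,0])

```text
t: 3.4
position: [595.1, -100.9, 72.7]
tool_rot: [0.267, 0.964, -0.0, -0.0]
ft_force: [-0.6, 0.3, -0.3]
opening: -0.1
grip_force: 0.0
```

Run:
```python
from h import *
st();a=snapshot('side')[240:320,380:480,::-1];b=snapshot('wrist')[180:340,230:410,::-1]
a=cv2.resize(a,(400,320));b=cv2.resize(b,(360,320))
cv2.imwrite('pics/s3.png',np.hstack([a,b]));st()
```

```text
3.4 [ 595.1 -100.9   72.7] yaw y 59.1 f [-0.6  0.3 -0.3] -0.10009697153577048
3.5 [ 595.2 -100.9   72.9] yaw y 59.1 f [-0.8 -0.2 -0.6] 0.0887567972741787
```

View pics/s3.png

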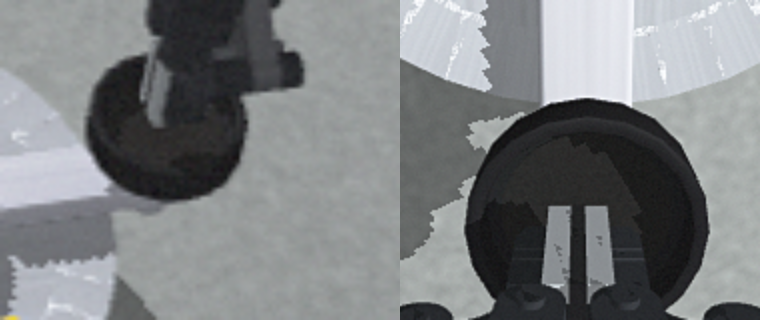

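Run:
```python
from h import *
c=get_calibration('side')
f=lambda p:cv2.projectPoints(np.float64([p]),c['rvec'],c['tvec'],c['camera_matrix'],None)[0].ravel().round(1)
for p in [(595.5,-100,97),(595.5,-100,86),(595.1,-100.9,72.7),(595.1,-100.9,85)]: print(p,f(p))
```

```text
(595.5, -100, 97) [422.3 268.2]
(595.5, -100, 86) [421.2 272.7]
(595.1, -100.9, 72.7) [420.2 278.5]
(595.1, -100.9, 85) [421.4 273.6]
```

Call:
send_rows(rows=[-1,0,0,2,0,-1,0,0,2,0])

```text
t: 3.7
position: [595.1, -100.9, 70.7]
tool_rot: [0.267, 0.964, 0.0, -0.0]
ft_force: [-0.6, 0.1, 0.1]
opening: -0.2
grip_force: 0.0
```

The projection puts the visible tip well above the nominal TCP, so contact will come lower. I'll keep stepping down while watching the force.

Call:
send_rows(rows=[-1,0,0,2,0,-1,0,0,2,0])

```text
t: 3.9
position: [595.1, -100.9, 68.7]
tool_rot: [0.267, 0.964, 0.0, -0.0]
ft_force: [0.0, -0.3, -0.8]
opening: 0.1
grip_force: 0.0
```

Run:
```python
from h import *
st();a=snapshot('side')[225:325,360:480,::-1]
cv2.imwrite('pics/s4.png',cv2.resize(a,None,fx=6,fy=6,interpolation=cv2.INTER_CUBIC))
```

```text
3.9 [ 595.1 -100.9   68.7] yaw y 59.1 f [ 0.  -0.3 -0.8] 0.12030765888703572
```

View pics/s4.png

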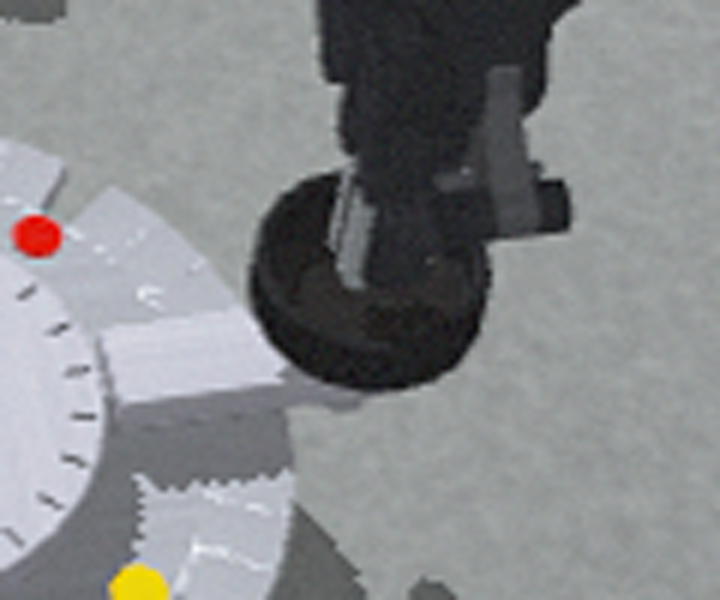

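The crop shows the cup still at its starting height (centre about (422,272)), with the silver tip at about (419,273) nearly on the floor. I'll continue down.

Call:
send_rows(rows=[-1,0,0,1.5,0,-1,0,0,1.5,0])

```text
t: 4.15
position: [595.2, -100.9, 67.3]
tool_rot: [0.267, 0.964, 0.0, -0.0]
ft_force: [-0.5, 0.5, -0.2]
opening: 0.5
grip_force: 0.0
```

Call:
send_rows(rows=[-1,0,0,1.5,0,-1,0,0,1.5,0])

```text
t: 4.35
position: [595.2, -100.9, 65.8]
tool_rot: [0.267, 0.964, -0.0, -0.0]
ft_force: [0.0, 0.1, -0.0]
opening: 0.1
grip_force: 0.0
```

Call:
send_rows(rows=[-1,0,0,1.5,0,-1,0,0,1.5,0])

```text
t: 4.55
position: [595.1, -100.9, 64.3]
tool_rot: [0.267, 0.964, 0.0, -0.0]
ft_force: [-0.1, -0.7, 0.2]
opening: -0.1
grip_force: 0.0
```

Run:
```python
from h import *
s,R=st();a=snapshot('side')[:,:,::-1].copy();cv2.imwrite('pics/s5full.png',a);o=cv2.imread('pics/side0.png')
for im in(o,a):
    g=im.max(2); print([int(280+np.argmax(g[280:300,c]>60)) for c in(416,420,424,428)], [int(425+np.argmax(g[r,425:460]>60)) for r in (270,275,280)])
b=snapshot('wrist')[200:320,230:410,::-1]
A=cv2.resize(a[235:305,380:460],(400,350),interpolation=cv2.INTER_CUBIC);B=cv2.resize(b,(400,267));B=np.vstack([B,np.zeros((83,400,3),np.uint8)])
cv2.imwrite('pics/s5.png',np.hstack([A,B]).clip(0,100)*2)
```

```text
4.55 [ 595.1 -100.9   64.3] yaw y 59.1 f [-0.1 -0.7  0.2] -0.10049323531267504
[289, 290, 290, 289] [442, 441, 440]
[289, 290, 290, 289] [442, 441, 440]
```

View pics/s5.png

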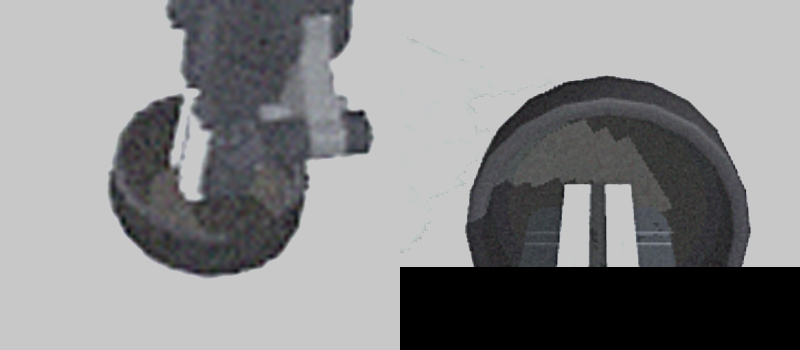

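Run:
```python
from h import *
s,R=st()
for z in range(64,100,4):
    w=wpx(312,283,z,s,R); w2=wpx(326,283,z,s,R); print(z,w.round(1),w2.round(1),'side-left',px('side',419,275,z).round(1),'tool', (R.T@np.r_[w-s['position'][:2],z-s['position'][2]]).round(1))
```

```text
4.65 [ 595.2 -100.9   64.4] yaw y 59.1 f [ 0.1 -0.1  0.7] 0.06860091605460551
64 [ 597.6 -106.6] [601.6 -99.9] side-left [604.6 -91.3] tool [-4.9 -3.7  0.4]
68 [ 596.  -105.6] [599.9 -99. ] side-left [601.9 -93. ] tool [-3.1 -3.6 -3.6]
72 [ 594.5 -104.6] [598.3 -98.2] side-left [599.2 -94.8] tool [-1.3 -3.5 -7.6]
76 [ 592.9 -103.5] [596.7 -97.3] side-left [596.4 -96.5] tool [  0.6  -3.4 -11.6]
80 [ 591.4 -102.5] [595.  -96.4] side-left [593.7 -98.2] tool [  2.4  -3.3 -15.6]
84 [ 589.9 -101.5] [593.4 -95.6] side-left [ 591. -100.] tool [  4.3  -3.2 -19.6]
88 [ 588.3 -100.5] [591.8 -94.7] side-left [ 588.2 -101.7] tool [  6.1  -3.2 -23.6]
92 [586.8 -99.4] [590.1 -93.8] side-left [ 585.5 -103.4] tool [  8.   -3.1 -27.6]
96 [585.3 -98.4] [588.5 -93. ] side-left [ 582.8 -105.2] tool [  9.8  -3.  -31.6]
```

The tips triangulate to z≈82–86, about 20 mm behind the nominal TCP, so contact should be close. Continuing.

Call:
send_rows(rows=[-1,0,0,2,0,-1,0,0,2,0])

```text
t: 4.85
position: [595.1, -100.9, 62.2]
tool_rot: [0.267, 0.964, -0.0, -0.0]
ft_force: [0.5, 0.1, 0.4]
opening: -0.0
grip_force: 0.0
```

Call:
send_rows(rows=[-1,0,0,2,0,-1,0,0,2,0])

```text
t: 5.05
position: [595.1, -100.9, 60.2]
tool_rot: [0.267, 0.964, 0.0, -0.0]
ft_force: [0.0, -0.2, 0.5]
opening: -0.2
grip_force: 0.0
```

Call:
send_rows(rows=[-1,0,0,2,0,-1,0,0,2,0])

```text
t: 5.25
position: [595.1, -100.9, 58.2]
tool_rot: [0.267, 0.964, 0.0, -0.0]
ft_force: [0.3, -0.2, -0.0]
opening: 0.1
grip_force: 0.0
```

Run:
```python
from h import *
s,R=st();a=snapshot('side')[:,:,::-1].copy()
g=a.max(2); print([int(280+np.argmax(g[280:300,c]>60)) for c in(416,420,424,428)])
b=snapshot('wrist')[120:420,160:480,::-1]
A=cv2.resize(a[205:305,370:470],(400,400),interpolation=cv2.INTER_CUBIC);B=cv2.resize(b,(400,375));B=np.vstack([B,np.zeros((25,400,3),np.uint8)])
cv2.imwrite('pics/s6.png',np.hstack([A,B]).clip(0,100)*2)
```

```text
5.25 [ 595.1 -100.9   58.2] yaw y 59.1 f [ 0.3 -0.2 -0. ] 0.05785284377440846
[289, 290, 290, 289]
```

View pics/s6.png

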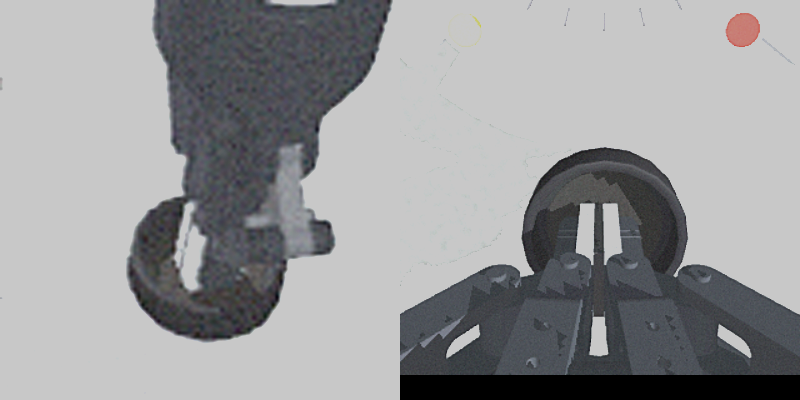

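The crop shows the cup still unmoved and the silver tip at about (419,277) in side-view pixels, still inside the cup. I'll keep stepping down.

Call:
send_rows(rows=[-1,0,0,2.5,0,-1,0,0,2.5,0])

```text
t: 5.55
position: [595.5, -101.0, 56.1]
tool_rot: [0.267, 0.964, -0.0, 0.0]
ft_force: [-0.1, -0.4, 3.9]
opening: -0.2
grip_force: 1.9
```

Call:
send_rows(rows=[-1,0,0,2.5,0,-1,0,0,2.5,0])

```text
t: 5.75
position: [595.5, -101.0, 53.6]
tool_rot: [0.267, 0.964, -0.0, 0.0]
ft_force: [0.2, -0.3, 4.6]
opening: 0.0
grip_force: 2.3
```

Contact came at about z=57 reported. Now I'll press to about 9 mm.

Call:
send_rows(rows=[-1,0,0,3,0,-1,0,0,5,0,-1,0,0,5,0])

```text
t: 6.05
position: [595.5, -101.0, 48.6]
tool_rot: [0.267, 0.964, -0.0, 0.0]
ft_force: [-0.7, 0.5, 5.6]
opening: 0.0
grip_force: 3.0
```

Run:
```python
from h import *
s,R=st();a=snapshot('side')[:,:,::-1].copy()
g=a.max(2); print([int(280+np.argmax(g[280:310,c]>60)) for c in(416,420,424,428)])
# path targets: tool-frame shifts for arc
c=np.array([486.5,-34.8]);p=s['position'][:2]
r=p-c;th=np.arctan2(r[1],r[0]);print(np.hypot(*r),np.degrees(th))
for k in list(range(5,56,5)):
    q=c+Ro.from_euler('z',k,degrees=True).as_matrix()[:2,:2]@r
    print(k,(R.T@np.r_[q-p,0]).round(1),q.round(1))
```

```text
6.05 [ 595.5 -101.    48.6] yaw y 59.1 f [-0.7  0.5  5.6] 0.02654428454955566
[280, 294, 293, 293]
127.51627309065314 -31.284730360427297
5 [ 0.4 11.1  0. ] [600.8 -91.3]
10 [ 1.8 22.2  0. ] [605.3 -81.1]
15 [ 4.1 33.   0. ] [608.9 -70.6]
20 [ 7.4 43.7  0. ] [611.6 -59.8]
25 [11.6 54.  -0. ] [613.2 -48.8]
30 [16.7 63.9 -0. ] [614.  -37.7]
35 [22.6 73.3 -0. ] [613.7 -26.5]
40 [29.3 82.1 -0. ] [612.5 -15.5]
45 [36.8 90.4 -0. ] [610.4  -4.6]
50 [44.9 98.  -0. ] [607.3   6.1]
55 [ 53.7 104.8  -0. ] [603.2  16.5]
```

Call:
send_rows(rows=[-1,0,0,1.3,0,-1,0,0,1.3,0])

```text
t: 6.3
position: [595.5, -101.0, 47.5]
tool_rot: [0.267, 0.964, -0.0, 0.0]
ft_force: [-0.9, -0.1, 6.5]
opening: 0.2
grip_force: 3.2
```

Call:
send_rows(rows=[-1,0.4,11.1,0,-5,-1,1.8,22.2,0,-10,-1,2.8,27.6,0,-12.5,-1,4.1,33,0,-15,-1,5.7,38.4,0,-17.5,-1,7.4,43.7,0,-20,-1,7.4,43.7,0,-20])

```text
t: 7.0
position: [612.1, -59.2, 47.8]
tool_rot: [0.094, 0.996, -0.0, 0.001]
ft_force: [0.3, 0.5, 6.7]
opening: -0.1
grip_force: 3.3
```

```bash
cat >> h.py <<'E'
def arc(ks):
    s,R=st();c=np.array([486.5,-34.8]);p=s['position'][:2];r=(p-c)*127.5/np.hypot(*(p-c));t=np.degrees(np.arctan2(r[1],r[0]));print('ang',t+31.3,np.hypot(*(p-c)))
    for k in ks:
        a=np.radians(k-31.3);q=c+127.5*np.array([np.cos(a),np.sin(a)])
        print(k,(R.T@np.r_[q-p,0]).round(1),'turn',round(-(np.degrees(np.arctan2(R[1,1],R[0,1]))*-1+59.1+k),1))
E
python3 - <<'E'
from h import *
arc(range(25,56,5)); a=snapshot('side')[:,:,::-1]; b=snapshot('wrist')[:,:,::-1]
A=cv2.resize(a[205:345,330:490],(400,350));B=cv2.resize(b[40:390],(400,219));cv2.imwrite('pics/s7.png',np.hstack([A,np.vstack([B,np.zeros((131,400,3),np.uint8)])]))
E
```

```text
7.0 [612.1 -59.2  47.8] yaw y 79.2 f [0.3 0.5 6.7] -0.07745390857830149
ang 20.297674158880533 127.97660008341501
25 [ 0.9 10.5 -0. ] turn -4.9
30 [ 2.2 21.5 -0. ] turn -9.9
35 [ 4.5 32.4 -0. ] turn -14.9
40 [ 7.8 43.  -0. ] turn -19.9
45 [12.  53.3 -0. ] turn -24.9
50 [17.  63.2 -0. ] turn -29.9
55 [22.9 72.7 -0. ] turn -34.9
```

View pics/s7.png

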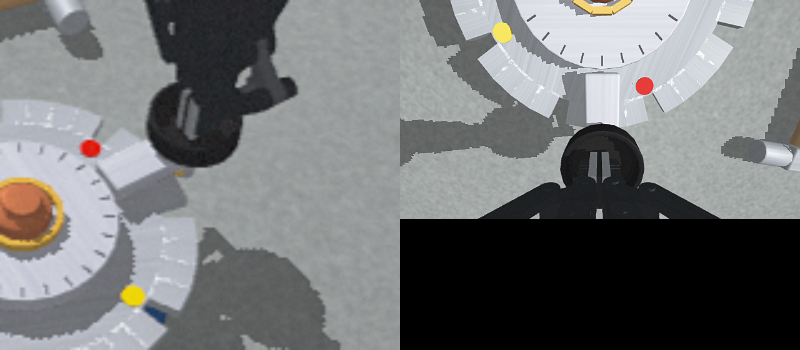

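The crop shows the table turned about 20° with the pad pressed, and the arm is nearing the red dot (side crop about (90,148)). I'll continue to about 44°.

Call:
send_rows(rows=[-1,0.9,10.5,0,-5,-1,2.2,21.5,0,-10,-1,3.3,27,0,-12.5,-1,4.5,32.4,0,-15,-1,6,37.8,0,-17.5,-1,7.8,43,0,-20,-1,9.5,47.2,0,-22,-1,11.1,51.2,0,-24,-1,11.1,51.2,0,-24])

```text
t: 8.0
position: [611.7, -6.8, 48.1]
tool_rot: [-0.115, 0.993, -0.0, 0.002]
ft_force: [3.8, 1.6, 6.7]
opening: -0.1
grip_force: 3.3
```

```bash
cat >> h.py <<'E'
def table():
    # table angle from white arm + cup in top view: cup's outward part
    s,R=st();b=snapshot('wrist')[:,:,::-1];cv2.imwrite('pics/wt.png',b)
    g=b.max(2)
    for v in range(196,236,8):
        d=np.where(g[v,220:420]<70)[0]; print(v,d.min()+220 if len(d) else 0,d.max()+220 if len(d) else 0)
    h=cv2.cvtColor(b,cv2.COLOR_BGR2HSV)
    for n,(lo,hi) in dict(red=((0,170,100),(4,255,255)),yel=((24,150,120),(34,255,255))).items():
        m=cv2.inRange(h,lo,hi);k,_,st_,ce=cv2.connectedComponentsWithStats(m)
        if k>1:
            i=1+st_[1:,4].argmax();q=wpx(*ce[i],51,s,R);print(n,st_[i],ce[i],q,np.degrees(np.arctan2(q[1]+34.8,q[0]-486.5)))
E
python3 - <<'E'
from h import *
arc([45,48]);table()
E
```

```text
8.0 [611.7  -6.8  48.1] yaw y 103.2 f [3.8 1.6 6.7] -0.0649186423883641
ang 43.922901709402765 128.33620715826007
45 [ 0.8  2.4 -0. ] turn -0.9
48 [ 1.1  9.1 -0. ] turn -3.9
8.0 [611.7  -6.8  48.1] yaw y 103.2 f [3.8 1.6 6.7] -0.0649186423883641
196 0 0
204 0 0
212 0 0
220 0 0
228 0 0
yel [122   0  34  30 790] [138.41012658  12.82911392] [ 508.0111883  -112.01637835] -74.43305455156727
```

Run:
```python
from h import *
s,R=st();b=snapshot('wrist')[:,:,::-1];cv2.imwrite('pics/wt.png',b);g=b.max(2)
for v in range(236,280,6):
    d=np.where(g[v,220:420]<75)[0]
    if len(d): print(v,d.min()+220,d.max()+220,(d.min()+d.max())/2+220)
print(wpx(318.5,258,88,s,R))
for v in (170,190,205,220): print(v,g[v,250:390:4].tolist())
```

```text
8.05 [611.7  -6.9  48.1] yaw y 103.1 f [3.8 2.6 5.8] 0.034404373412251256
242 301 345 323.0
248 288 358 323.0
254 281 365 323.0
260 275 371 323.0
266 270 375 322.5
272 267 378 322.5
278 264 381 322.5
[587.04923327 -13.33210566]
170 [214, 211, 210, 212, 128, 127, 129, 129, 130, 130, 134, 131, 193, 228, 231, 232, 233, 233, 232, 230, 235, 234, 236, 236, 233, 246, 211, 205, 209, 213, 208, 209, 211, 210, 209]
190 [248, 227, 204, 205, 229, 129, 129, 131, 129, 128, 129, 125, 180, 228, 231, 232, 232, 231, 230, 230, 232, 233, 236, 237, 234, 252, 208, 211, 209, 207, 207, 206, 212, 204, 204]
205 [126, 131, 129, 131, 132, 128, 131, 131, 126, 129, 130, 125, 178, 227, 228, 233, 232, 230, 232, 228, 233, 234, 235, 234, 232, 248, 251, 242, 212, 206, 214, 216, 218, 218, 217]
220 [127, 130, 129, 128, 128, 132, 132, 124, 128, 131, 131, 132, 135, 240, 231, 230, 230, 231, 231, 231, 234, 232, 235, 234, 233, 232, 212, 212, 208, 215, 255, 214, 214, 218, 213]
```

Call:
send_rows(rows=[-1,0.5,1.5,0,0,-1,0.5,1.5,0,0,-1,0.5,1.5,-2.5,0,-1,0.5,1.5,-4.5,0,-1,0.5,1.5,-5,0,-1,0.5,1.5,-5,0])

```text
t: 8.7
position: [610.7, -5.9, 52.9]
tool_rot: [-0.114, 0.993, -0.0, 0.001]
ft_force: [4.5, 0.5, 4.9]
opening: 0.0
grip_force: 2.6
```

The plunger followed the tip up (4.9 N at 4 mm depth), so the key is in the notch. Lifting clear.

Call:
send_rows(rows=[-1,-1,0,0,0,-1,-1,0,-3,0,-1,-1,0,-6,0,-1,-1,0,-10,0,-1,-1,0,-30,0,-1,-1,0,-65,0,-1,-1,0,-105,0,-1,-1,0,-105,0,-1,-1,0,-105,0])

```text
t: 9.6
position: [610.3, -5.7, 157.7]
tool_rot: [-0.114, 0.993, -0.0, 0.0]
ft_force: [0.1, -0.2, -0.3]
opening: -0.0
grip_force: 0.0
```

Run:
```python
from h import *
s,R=st();a=snapshot('side')[:,:,::-1];b=snapshot('wrist')[:,:,::-1]
A=cv2.resize(a[150:400,220:500],(400,357));B=cv2.resize(b,(400,300));cv2.imwrite('pics/s8.png',np.hstack([A,np.vstack([B,np.zeros((57,400,3),np.uint8)])]))
```

```text
9.6 [610.3  -5.7 157.7] yaw y 103.1 f [ 0.1 -0.2 -0.3] -0.02892328144501935
```

View pics/s8.png

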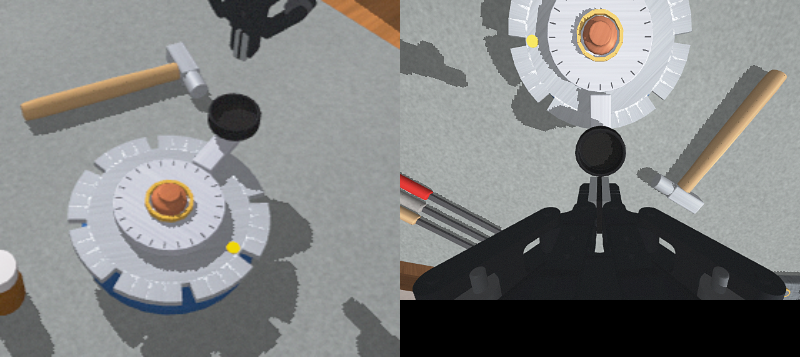

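The picture shows the fingers clear, the arm standing over the red dot (now hidden), and the blank and hammer in place. I'll check the plunger height and table angle numerically.

Run:
```python
from h import *
s,R=st()
o=cv2.imread('pics/w1.png').max(2);b=snapshot('wrist')[:,:,::-1];n=b.max(2)
for g in(o,n):
    w=[]
    for v in range(225,265,2):
        d=np.where(g[v,260:390]<62)[0];w.append((len(d) and d.max()-d.min()+1,(d.max()+d.min())/2+260))
    print(max(w),np.median([x[1] for x in w]), [int(210-0+np.argmax(g[190:240,320]<62)-20)])
P=wpx(np.median([x[1] for x in w]),242,97,s,R);print(P,[np.degrees(np.arctan2(*(P-c)[::-1])) for c in([488,-33.7],[486.5,-34.8])])
a=snapshot('side')[:,:,::-1];m=cv2.inRange(a.max(2)[200:260,355:410],0,62);print(cv2.boundingRect(m))
c=get_calibration('side')
for z in(97,90):
  t=np.linspace(0,6.28,60)
  pts=np.r_[[ (610.2+30*np.cos(x),-4.5+30*np.sin(x),zz) for x in t for zz in(z,z-14)]]
  print(z,cv2.boundingRect(cv2.projectPoints(pts,c['rvec'],c['tvec'],c['camera_matrix'],None)[0].astype(np.float32)))
```

```text
9.7 [609.5  -5.6 156. ] yaw y 103.1 f [ 0.2 -1.5 -0.4] -0.11388946913470631
(np.int64(83), np.float64(320.0)) 320.5 [202]
(np.int64(82), np.float64(320.5)) 320.0 [202]
[608.66509421  -5.33342897] [np.float64(13.229174176195157), np.float64(13.560881153939231)]
(11, 16, 37, 33)
97 (365, 214, 39, 34)
90 (364, 217, 39, 34)
```

```bash
python3 -c "
from plant import ticket;print(ticket.close_job())"
```

```text
the job is handed in; nothing more can be done
None
```

I pressed the plunger, turned the table one notch to the red dot, let the key lock there, moved clear and handed the job in at about 9.7 s; pictures and numbers indicate a lock within about 1.5 mm of the dot, but no verdict was returned.

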